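# Hang the charged pipette back in the crowded pipette stand

## Task

The pipette on the charging post is full: take it off the post and hang it in the one empty cradle of the pipette stand, between its neighbours. That cradle is a spare clipped on by hand, not quite in line with the rest, so feel your way in without forcing it, slide the pipette home past the sprung catches to the back of the slot, and let it down fully on its seat before you let go. Do not disturb the neighbouring pipettes, and leave everything else where it is.

Things in the scene. Friction and masses are not known exactly. Their poses are not given: they have to be found in the camera images.
- pipette_grip (a point): The pipette to move (blue plunger button, about 140 g, upright). Point: centre of its white head, where to grip it: 30 mm in x (grip across x), 28 mm in y, 38 mm tall (19 mm above and below the point). The button, 18 mm across, reaches 36 mm above the point; the tip is 203 mm below it. Axes: z up; x as that of the post while it hangs there.
- pipette: The same pipette. Origin: on its axis at the underside of its grey finger-rest wings, 28 mm below the centre of the head. It hangs by these wings (26 mm in x, 38 mm in y, 8 mm thick). Below the origin comes a square neck, 24 by 24 mm with its corners rounded to 2 mm, 30 mm long, then the round handle of 24 mm diameter, then a thinner shaft.
- post_seat (a point): Charging post (black foot 100 mm across, grey column; fixed). Point: its seat, on the hanging pipette's axis at the height of the prong tops, 205 mm above the bench. Two prongs, 29 mm apart, run along x and end 30 mm in front (-x), where it is open. A lip 3 mm high stands on them 16 to 21 mm in front: lift over it, draw out along -x. The column is behind (+x), not above the prongs.
- stand: Pipette stand (fixed): white foot 135 by 325 mm, aluminium rail, row of five grey cradles along its y, 60 mm apart; the middle one is empty (the gaps between cradles are no seats). Origin: on the bench under the rail, 45 mm behind (+x) the seats. Only the 5 mm lips and the pipettes rise above the prong tops. Press on it, directly or with the pipette, with less than 30 N.
- stand_gap (a point): NOMINAL seat of the empty cradle, mid-way between the neighbours: axis of a seated pipette, at the height of the prong tops, 205 mm above the bench. The cradle is a spare clipped on by hand: true in height and direction, but off by up to 14 mm to either side in y and up to 4 mm in x, and stiff there (it will not give). Seated, the wings' underside lies on the prong tops.
- stand_mouth (a point): NOMINAL mouth of the empty cradle (off as its seat is), 30 mm in front (-x) of the seat: two prongs along x, 27 mm apart (neck 24 mm: 1.5 mm play each side), 8 mm wide and thick; their blunt ends stop a neck more than about 2 mm off. A lip on each stands 5 mm above the prong tops, 16 to 21 mm in front of the seat: the wings come in above it and are let down behind it.
- stand_catch (a point): NOMINAL place of the sprung catches (off as the seat is), 17 mm in front (-x) of it: two black noses reach 2.5 mm into the slot from the sides. The neck meets them when its axis is 30 mm short of the seat; 3 to 10 N pushes it on, they rub along it and snap shut behind it 3 mm short of the seat. The slot's back stops the neck firmly 1 mm past the seat.
- pip_a_mid (a point): Neighbouring pipette (yellow button), same make and size, hanging loose in a cradle of the stand; point: centre of its head, 28 mm above the underside of its wings.
- pip_b_mid (a point): Neighbouring pipette (red button), likewise.
- pip_c_mid (a point): Neighbouring pipette (green button), likewise.
- pip_d_mid (a point): Neighbouring pipette (orange button), likewise.
- tip_box_mid (a point): Blue box of tips with a clear lid, 85 by 122 by 66 mm, loose on the bench; its centre.
- bottle_mid (a point): White reagent bottle with a blue cap, 64 mm diameter, 165 mm tall, loose; the point is on its axis 80 mm up.
- blade_box_mid (a point): Flat cardboard blade box, 90 by 150 by 30 mm, loose; its centre.
- slide_box_mid (a point): Blue slide box, 85 by 180 by 34 mm, loose; its centre.

How it is judged:
By the outcome, as a careful person would: the job done as asked, in the order asked, and still so for the second after the job is handed in, with the robot touching nothing.
It also fails if it takes over 72 s, if anything falls off the work surface, if the arm or the gripper's body presses on something with over 40 N, if the wrist force passes 120 N, or if a joint passes its speed limit or range.

## Robot

A 6-joint arm with a two-finger parallel gripper is mounted at the origin on the work surface. World frame = base frame: x ahead of the robot, y to its left, z up, the work surface at z = 0. Lengths are in mm, angles in rad, forces in N, time in s.
With the tool pointing down it reaches from about 325 to 775 mm from the base axis. Payload 9.3 kg.
Tool frame: the origin (TCP) lies at the very end of the fingers, on their centre line; the grasp point (between the pads) lies 19 mm behind it (grip_point_offset is the distance from the TCP to the grasp point, in mm); z points along the fingers, x is the direction in which the jaws open and shut, and the axes are right-handed (so a half turn about z gives the same grasp; the last joint's range is limited). The gripper opens to 85 mm and grips with 20 to 120 N. Pads are 22 mm wide; open, the fingers measure 114 mm over their backs; the gripper's body (76 mm by 85 mm) begins 54 mm behind the grasp point. The pads swing forward as they close: fully open they stand 13 mm farther back than shut.
Start: joints at [1.166, 0.259, 0.021, 1.334, 0, 1.418], TCP at [137.033, 532.653, 231.279] pointing down, gripper open.
Joint ranges: [-3.04, 3.04], [-0.91, 1.82], [-1.04, 1.36], [-1.92, 1.95], [-1.52, 1.45], [-3.14, 3.14]. Speed limits (rad/s): [2.22, 2.22, 2.79, 3.14, 3.14, 3.14].

## Interface

Orientations are given as a unit quaternion [x, y, z, w].
In Python, from rig import get_obs, camera, close_job, grip_point_offset gives the robot as it stands. The module is installed in compiled form; this text tells all that it offers.
- The arm moves only by the tool carry_out, never from a script. Its arguments are lists of equal length, an entry for each row: "xyz": the shift along the world's x, y, z in cm, a list of three; "spin": the turn about the world's z in rad; "hand": the finger opening in cm, from 0 to 8.54. A call has 1 to 12 rows; each row shifts and turns the commanded pose from where the row before left it; what a row does not reach is not made up. A row lasts 1/12 s, in which the tool goes at most 41.7 mm and 7.16 degrees, less where a joint would pass 70% of its speed; a pose out of reach is approached as far as the arm can. A call with a gripper value outside its range is refused whole. The fingers move at their own pace and stop on an object; "force" is the grip in N (left out, the last holds). Time passes only in rows, so rows that do not move let the fingers close. It gives the time, the measured TCP pose, the force and the opening at its end, in the units of the state.
- get_obs(): the state, without advancing time (a new reading comes with each control period).
- camera(name): name is "scene" or "side" or "wrist"; returns a dict with "color" (384x512x3 uint8, red, green, blue), "depth" (384x512 float32, mm along the optical axis (not along the pixel's ray), 0 where there is no reading), "fovy" (degrees; the focal length in pixels is half the picture's height over the tangent of half this angle, whatever the lens; pixels are square), "cx", "cy" (the principal point, pixels), "distortion" ([k1, k2, p1, p2, k3] as OpenCV has them; the pictures are not rectified), "rvec" (rotation vector, rad) and "tvec" (3), from world to camera coordinates, as OpenCV has them; the wrist camera has in their place "hand_eye" (4x4, takes a point from camera to tool coordinates, whose origin is the TCP and whose axes are the tool frame's). Camera axes: x right, y down, z forward; pixel columns grow to the right and rows downward; lengths in mm; the calibration is good to about 2 mm. A picture is of the moment at which its call begins: read the wrist's pose just before it.
- close_job(): hands the job in, once; it reports no verdict.
The state is a dict: "time_s": time; "qpos": joint angles; "joint_velocities": joint speeds; "joint_torque": joint torques, N m; "position": TCP position; "tool_rot": TCP orientation; "wrist_force": force on the tool from outside, world axes, zero at the start; "torque": the same for the moment, N m; "gripper_width": finger opening in mm.
Only numpy, scipy, OpenCV 4.12 (cv2) and the standard library are available. Lean on these libraries where they do the work, as an engineer would, in place of code of your own. Each camera call takes 0.05 s, during which the arm holds its last target.

## Working session

There is one attempt and no reset: what is moved stays moved. The work goes in short steps, Python scripts to look and compute and a tool call to move; the robot and the scene stay as the last step left them, time stands still between calls to the robot, and variables do not carry over. Pictures are saved under pics/ and viewed, and the job is handed in when it is done.

Besides the shell and the picture viewer there is one more tool, called after "Call:" by a JSON object that holds its "op" and its "data". carry_out: Moves the arm, as the interface text tells. Its arguments: {"type":"object","properties":{"xyz":{"type":"array"},"spin":{"type":"array"},"hand":{"type":"array"},"force":{"type":"number"}},"required":["xyz","spin","hand"]}

```bash
mkdir -p pics
cat > h.py <<'E'
import numpy as np, cv2, pickle
from rig import get_obs, camera, grip_point_offset
def snap(n,tag):
    o=get_obs(); c=camera(n); c['obs']=o
    cv2.imwrite(f'pics/{tag}.png',cv2.cvtColor(c['color'],cv2.COLOR_RGB2BGR)); pickle.dump(c,open(f'pics/{tag}.pkl','wb')); return c
def load(tag): return pickle.load(open(f'pics/{tag}.pkl','rb'))
def K(c):
    f=c['color'].shape[0]/2/np.tan(np.radians(c['fovy'])/2); return np.array([[f,0,c['cx']],[0,f,c['cy']],[0,0,1.]])
def pose(c):
    if 'rvec' in c and c['rvec'] is not None:
        R=cv2.Rodrigues(np.array(c['rvec'],float))[0]; t=np.array(c['tvec'],float).ravel(); return R.T,-R.T@t
    from scipy.spatial.transform import Rotation as Ro
    T=np.eye(4);T[:3,:3]=Ro.from_quat(c['obs']['tool_rot']).as_matrix();T[:3,3]=c['obs']['position']
    M=T@np.array(c['hand_eye']);return M[:3,:3],M[:3,3]
def rays(c,px):
    u=cv2.undistortPoints(np.array(px,float).reshape(-1,1,2),K(c),np.array(c['distortion'],float)).reshape(-1,2)
    R,o=pose(c); return o,(np.c_[u,np.ones(len(u))]@R.T)
def onplane(c,px,z):
    o,d=rays(c,px); return o+d*((z-o[2])/d[:,2])[:,None]
def depthpts(c,px):
    o,d=rays(c,px); p=np.array(px,int); return o+d*c['depth'][p[:,1],p[:,0]][:,None]
def cloud(c):
    h,w=c['depth'].shape; g=np.stack(np.meshgrid(np.arange(w),np.arange(h)),-1).reshape(-1,2)
    P=depthpts(c,g).reshape(h,w,3); P[c['depth']<=0]=np.nan; return P
def proj(c,P):
    R,o=pose(c); return cv2.projectPoints(np.array(P,float).reshape(-1,1,3),cv2.Rodrigues(R.T)[0],-R.T@o,K(c),np.array(c['distortion'],float))[0].reshape(-1,2)
E
python3 - <<'E'
from h import *
o=get_obs();print(o,grip_point_offset)
for n in('scene','side','wrist'):
    c=snap(n,n+'0');print(n,c['fovy'],pose(c)[1],(c['depth']>0).mean())
E
```

```text
{'time_s': 0.0, 'qpos': array([ 1.16639798e+00,  2.59180775e-01,  2.07436089e-02,  1.33369840e+00,
       -9.98840677e-06,  1.41817859e+00]), 'joint_velocities': array([-2.13485715e-03, -4.70298625e-04,  4.82927037e-05, -2.24241578e-04,
       -8.65054186e-04, -3.79189385e-04]), 'joint_torque': array([-2.87111703e-03, -5.55642235e+01,  3.44529927e+01,  1.38570470e-02,
       -3.61264692e-04,  1.50825929e-05]), 'position': array([136.92241703, 532.38493493, 230.66522823]), 'tool_rot': array([ 7.90293697e-01,  6.12727855e-01, -5.82997128e-04,  3.29440831e-04]), 'wrist_force': array([-0.36019321,  0.20607419, -0.57437391]), 'torque': array([-0.00060666,  0.0278847 ,  0.03652987]), 'gripper_width': 85.55030585220292} 18.700000000000003
scene 55.19673213044893 [1146.5706401  -444.74454445 1198.6564464 ] 0.9959564208984375
side 54.47895424259285 [ 381.99904167 -807.03724122  873.96477959] 0.9959462483723959
wrist 58.50867054692976 [ 68.63934426 551.59722827 373.74217225] 0.9958699544270834
```

View pics/scene0.png

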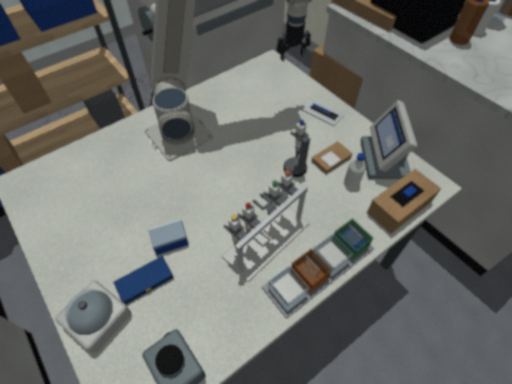

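View pics/side0.png

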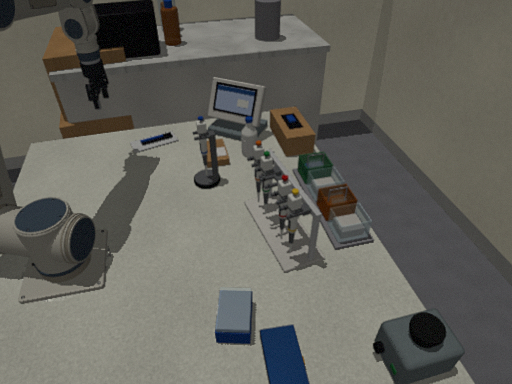

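View pics/wrist0.png

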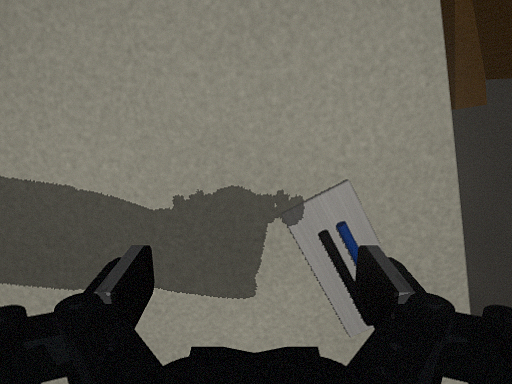

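The scene view shows the blue button on the post near (301,124). The stand's buttons run from yellow (234,217) to orange (288,175). The side view shows the same row, with the post at (200,122). Next I'll measure the buttons.

Run:
```python
from h import *
for n,box in(('scene0',(215,110,330,270)),('side0',(180,100,330,250))):
    c=load(n);x0,y0,x1,y1=box;im=cv2.cvtColor(c['color'],cv2.COLOR_RGB2BGR)[y0:y1,x0:x1]
    cv2.imwrite(f'pics/{n}z.png',cv2.resize(im,None,fx=3.7,fy=3.7,interpolation=cv2.INTER_CUBIC))
    hsv=cv2.cvtColor(c['color'],cv2.COLOR_RGB2HSV)
    for col,(a,b) in dict(blue=(100,125),yellow=(22,34),red=(0,7),red2=(173,180),orange=(8,19),green=(40,85)).items():
        m=cv2.inRange(hsv,(a,110,60),(b,255,255));k=np.zeros_like(m);k[y0:y1,x0:x1]=m[y0:y1,x0:x1]
        nn,l,s,ce=cv2.connectedComponentsWithStats(k)
        for i in range(1,nn):
            if 10<s[i,4]<300: print(n,col,s[i],ce[i].round(1),'plane264',onplane(c,[ce[i]],264).round(1),'depth',depthpts(c,[ce[i].round()]).round(1))
```

```text
scene0 yellow [232 215   5   5  18] [233.7 217.1] plane264 [[ 653.6 -142.3  264. ]] depth [[ 656.1 -142.9  268.5]]
scene0 red [246 204   4   4  12] [247.8 205.3] plane264 [[645.3 -83.8 264. ]] depth [[646.1 -83.4 266.5]]
scene0 orange [285 170   5   5  21] [287.1 171.7] plane264 [[618.1  96.6 264. ]] depth [[619.7  94.4 265.5]]
scene0 orange [306 251  17  19  38] [313.9 259.5] plane264 [[899.1 -46.  264. ]] depth [[841.7  47.8  41.8]]
scene0 orange [293 255  12  15 111] [299.1 263.6] plane264 [[883.4 -86.6 264. ]] depth [[816.4   4.9  22. ]]
scene0 orange [306 260  11  10  33] [310.6 264.8] plane264 [[905.2 -64.1 264. ]] depth [[853.6  20.1  59.2]]
side0 blue [286 115  10   7  48] [290.4 117.8] plane264 [[759.9 211.5 264. ]] depth [[856.2 476.2 104.9]]
side0 blue [198 116   5   3  13] [200.  117.2] plane264 [[473.8 292.8 264. ]] depth [[473.7 291.7 265.1]]
side0 blue [246 116   6   5  25] [248.4 117.9] plane264 [[626.9 246.1 264. ]] depth [[666.3 423.  161.5]]
side0 yellow [292 188   7   7  35] [294.7 191. ] plane264 [[ 653.  -141.1  264. ]] depth [[ 651.1 -147.8  270. ]]
side0 yello
[... 268 characters left out ...]
507.5 124.8 264. ]] depth [[555.5 481.7  29.3]]
side0 orange [207 141   4  26  81] [208.5 154.5] plane264 [[467.8  72.8 264. ]] depth [[499.  410.7  32.3]]
side0 orange [256 140   5   5  23] [258.  142.2] plane264 [[620.4  98.2 264. ]] depth [[618.9  92.4 268.5]]
side0 orange [217 155  12  11  91] [222.7 160. ] plane264 [[502.3  35.9 264. ]] depth [[550.9 369.3  22.5]]
side0 orange [319 189  11  17  59] [325.1 198.1] plane264 [[ 716.5 -185.3  264. ]] depth [[834.6  34.7  48.6]]
side0 orange [321 209   8  10  17] [324.6 213.3] plane264 [[ 694.7 -235.1  264. ]] depth [[811.2 -24.5  40.3]]
side0 green [264 152   5   3  12] [266.1 152.8] plane264 [[628.8  39.1 264. ]] depth [[626.3  31.2 268.9]]
```

View pics/scene0z.png

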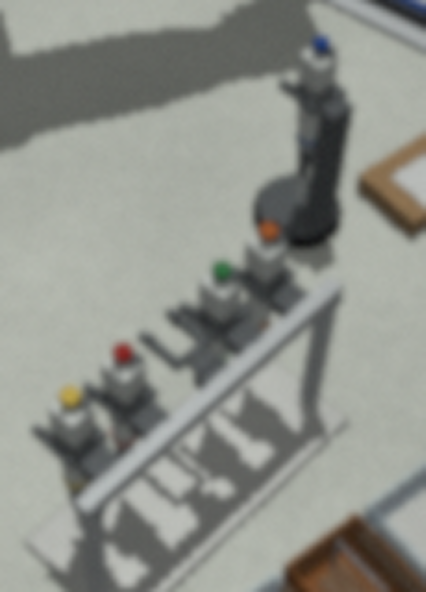

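View pics/side0z.png

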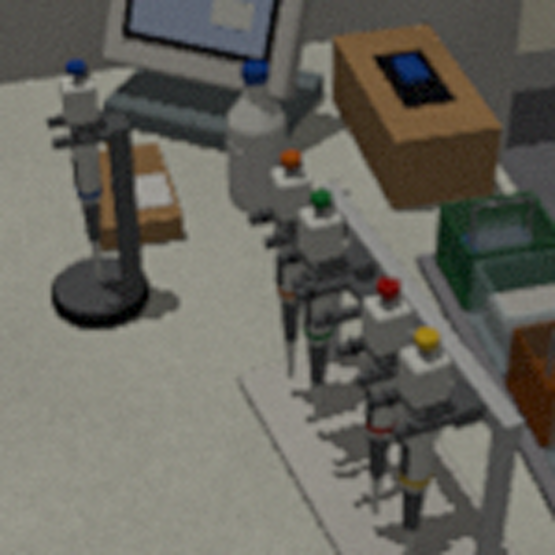

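Run:
```python
from h import *
for n in('scene0','side0'):
    c=load(n);P=cloud(c);d=np.hypot(P[...,0]-474,P[...,1]-292)
    for lo,hi in((2,15),(30,60),(60,90),(90,120),(120,150),(150,180),(180,200),(200,210),(210,230),(230,255)):
        m=(d<110)&(P[...,2]>lo)&(P[...,2]<hi)
        if m.any(): q=P[m];print(n,lo,hi,m.sum(),np.median(q,0).round(1),q.min(0).round(),q.max(0).round())
```

```text
scene0 2 15 194 [497.  305.4   4.7] [364. 217.   2.] [580. 399.  15.]
scene0 30 60 78 [509.1 288.8  36.9] [469. 271.  30.] [553. 398.  60.]
scene0 60 90 51 [510.2 281.1  77.3] [467. 273.  61.] [516. 302.  90.]
scene0 90 120 62 [505.4 281.7 104.6] [467. 271.  90.] [516. 301. 120.]
scene0 120 150 66 [506.  277.5 134.8] [467. 271. 120.] [516. 302. 150.]
scene0 150 180 78 [502.  278.2 163.3] [456. 270. 150.] [515. 298. 180.]
scene0 180 200 44 [510.1 275.3 193.7] [455. 265. 180.] [515. 312. 199.]
scene0 200 210 96 [490.  282.  204.7] [442. 263. 200.] [513. 313. 210.]
scene0 210 230 43 [478.7 274.8 218.5] [458. 261. 210.] [487. 304. 228.]
scene0 230 255 73 [478.  280.5 245.6] [456. 270. 230.] [487. 300. 254.]
side0 2 15 356 [466.  263.1   3.4] [366. 182.   2.] [581. 398.  15.]
side0 30 60 75 [501.2 278.5  40. ] [471. 270.  30.] [547. 398.  59.]
side0 60 90 56 [500.4 277.1  76.5] [469. 271.  61.] [517. 303.  90.]
side0 90 120 75 [498.9 279.6 103.8] [466. 270.  90.] [517. 297. 120.]
side0 120 150 93 [497.3 277.1 136.8] [461. 271. 120.] [516. 301. 150.]
side0 150 180 94 [483.8 277.5 165.1] [462. 272. 150.] [518. 291. 180.]
side0 180 200 66 [483.9 272.8 194.5] [446. 263. 181.] [516. 307. 200.]
side0 200 210 99 [485.  274.5 202.9] [444. 260. 200.] [516. 311. 210.]
side0 210 230 49 [473.3 273.7 219.1] [458. 268. 210.] [488. 284. 229.]
side0 230 255 83 [471.7 276.7 244.7] [458. 268. 230.] [488. 302. 255.]
```

Call:
{"op": "carry_out", "data": {"xyz": [[1.5,-1.4,2.0],[2.5,-2.3,2.0],[2.8,-2.6,2.0],[2.8,-2.6,2.0],[2.8,-2.6,2.0],[2.8,-2.6,1.0],[2.8,-2.6,0],[2.8,-2.6,0],[2.8,-2.6,0],[2.8,-2.6,0],[2.8,-2.6,0],[2.8,-2.6,0]], "spin": [-0.118,-0.118,-0.118,-0.118,-0.118,-0.118,-0.118,-0.118,-0.118,-0.118,-0.118,-0.118], "hand": [8.5,8.5,8.5,8.5,8.5,8.5,8.5,8.5,8.5,8.5,8.5,8.5]}}

```text
time_s: 1.15
position: [455.2, 236.7, 339.2]
tool_rot: [0.999, -0.051, -0.0, -0.0]
wrist_force: [0.2, 1.6, 0.2]
gripper_width: 85.0
```

Call:
{"op": "carry_out", "data": {"xyz": [[1.2,-1.0,0],[0,0,0],[0,0,0]], "spin": [0,0,0], "hand": [8.5,8.5,8.5]}}

```text
time_s: 1.4
position: [466.6, 227.6, 338.7]
tool_rot: [0.999, -0.049, -0.001, 0.0]
wrist_force: [-1.2, -0.3, 0.1]
gripper_width: 85.0
```

Run:
```python
from h import *
c=snap('wrist','w1');print(c['obs']['position'],c['obs']['tool_rot'],pose(c),c['obs']['qpos'])
```

```text
[466.6221181  227.60146421 338.6922566 ] [ 9.98783639e-01 -4.93035096e-02 -6.21241366e-04  1.42592608e-04] (array([[ 9.95149786e-01, -9.43730881e-02, -2.77601210e-02],
       [-9.83681039e-02, -9.56931855e-01, -2.73139418e-01],
       [-7.87533681e-04,  2.74545344e-01, -9.61573832e-01]]), array([473.04046498, 298.81429673, 481.65669669])) [2.91996285e-01 1.98000980e-01 2.10595678e-01 1.58465729e+00
 1.47163582e-04 1.96143955e+00]
```

View pics/w1.png

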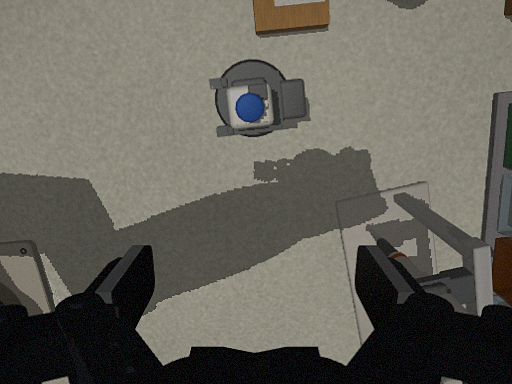

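Run:
```python
from h import *
c=load('w1');im=cv2.cvtColor(c['color'],cv2.COLOR_RGB2BGR)[50:150,195:325]
cv2.imwrite('pics/w1z.png',cv2.resize(im,None,fx=6,fy=6,interpolation=cv2.INTER_CUBIC))
hsv=cv2.cvtColor(c['color'],cv2.COLOR_RGB2HSV);m=cv2.inRange(hsv,(100,120,50),(125,255,255));k=0*m;k[80:140,220:290]=m[80:140,220:290]
cn=max(cv2.findContours(k,0,2)[0],key=cv2.contourArea);(e,r)=cv2.minEnclosingCircle(cn);print(e,r,onplane(c,[e,(e[0]+r,e[1])],269))
P=cloud(c);
for p in [(250,107),(235,93),(216,83),(222,131),(292,98)]: print(p,P[p[1],p[0]])
```

```text
(249.3656768798828, 107.09701538085938) 14.304668426513672 [[469.0777771  290.39820397 269.        ]
 [477.6765043  289.54888477 269.        ]]
(250, 107) [469.47064214 290.43080547 269.34214831]
(235, 93) [460.42661961 299.4609927  251.76819959]
(216, 83) [444.11028014 308.44085164 205.02665844]
(222, 131) [444.1474341  271.45350482 204.71425591]
(292, 98) [501.6689378  291.49562099 205.36411556]
```

View pics/w1z.png

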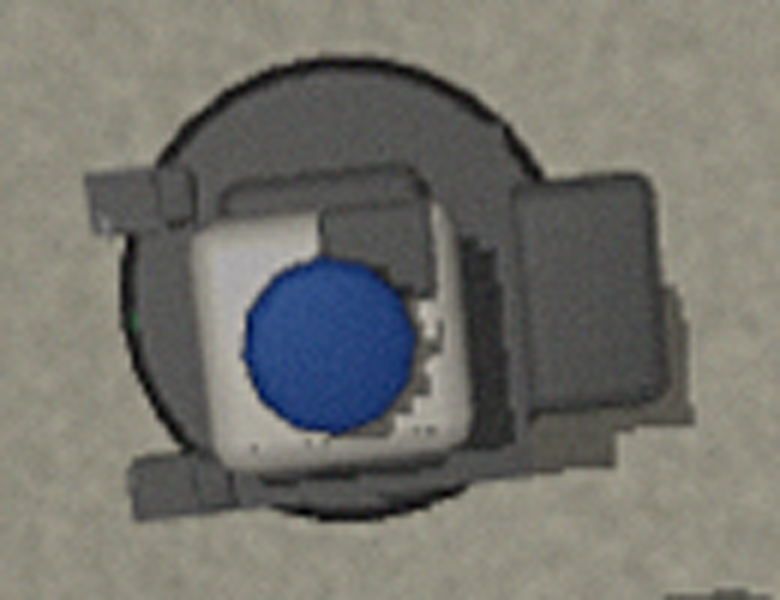

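Run:
```python
from h import *
c=load('w1')
def w(p,z=205): 
    return onplane(c,[(195+p[0]/6-.4,50+p[1]/6-.4)],z)[0]
def yaw(a,b): d=w(b)-w(a);return np.arctan2(d[1],d[0])
print('column L edge perp',yaw((525,410),(515,185))-np.pi/2,'col top',yaw((515,185),(650,175)),'col bottom',yaw((525,412),(668,400)),'prong low',yaw((135,520),(525,475)))
a,b=w((85,175)),w((135,520));print(a,b,np.linalg.norm(a-b),'tips perp',yaw((135,520),(85,175))-np.pi/2)
print('column R',yaw((665,400),(652,180))-np.pi/2)
m=(a+b)/2;d=np.array([469.1,290.4])-m[:2];print('tip->btn',np.arctan2(d[1],d[0]),np.hypot(*d))
for p in [(85,175),(130,460),(97,235),(135,520)]:print(w(p))
# column center
print('colc',np.mean([w(p) for p in [(515,185),(650,175),(525,412),(668,400)]],0))
```

```text
column L edge perp -0.03165545628193467 col top -0.02690010345470021 col bottom -0.015433700121330156 prong low 0.01556765306429599
[438.96540047 312.08983599 205.        ] [439.73631712 267.70085005 205.        ] 44.39567981199048 tips perp 0.017365550101362315
column R 0.0013173666143320162
tip->btn 0.01696212262997621 29.75342133192095
[438.96540047 312.08983599 205.        ]
[440.08780666 275.65231597 205.        ]
[439.52108708 304.59841672 205.        ]
[439.73631712 267.70085005 205.        ]
colc [502.3399785 290.8946421 205.       ]
```

Call:
{"op": "carry_out", "data": {"xyz": [[0.1,1.5,0],[0.1,2.0,0],[0.05,1.8,0],[0,0.98,-1.0],[0,0,-2.0],[0,0,-2.5],[0,0,-2.0],[0,0,-1.5],[0,0,0],[0,0,0]], "spin": [0.05,0.063,0,0,0,0,0,0,0,0], "hand": [5.5,5.5,5.5,5.5,5.5,5.5,5.5,5.5,5.5,5.5]}}

```text
time_s: 2.28
position: [467.6, 291.4, 248.8]
tool_rot: [1.0, 0.009, -0.001, 0.0]
wrist_force: [0.4, 0.5, 0.6]
gripper_width: 54.4
```

Run:
```python
from h import *
o=get_obs();print(o['position'],o['tool_rot'],o['wrist_force'],o['gripper_width'])
import rig;print(rig.grip_point_offset)
for n in('wrist','side'): snap(n,n+'2')
c=load('side2');im=cv2.cvtColor(c['color'],cv2.COLOR_RGB2BGR)[60:200,130:300];cv2.imwrite('pics/s2z.png',cv2.resize(im,None,fx=4,fy=4,interpolation=cv2.INTER_CUBIC))
```

```text
[467.59518807 291.40793487 248.8460905 ] [ 9.99963335e-01  8.53267627e-03 -6.73825744e-04  2.61884568e-04] [0.39412253 0.49307598 0.62140853] 54.37866588511525
18.700000000000003
```

View pics/wrist2.png

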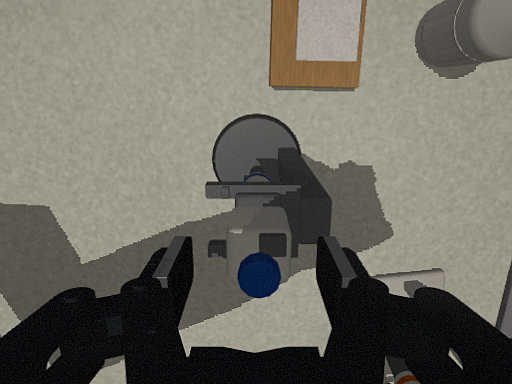

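View pics/s2z.png

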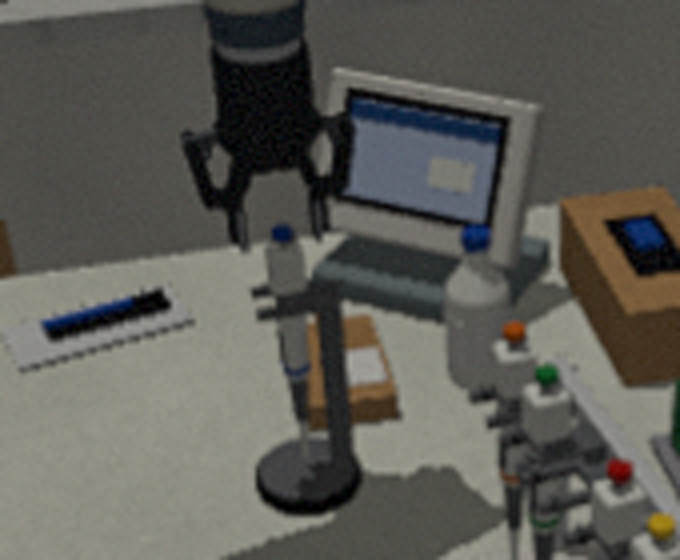

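Call:
{"op": "carry_out", "data": {"xyz": [[0.1,-0.1,-1.2],[0,0,-1.2],[0,0,-0.95],[0,0,0],[0,0,0],[0,0,0],[0,0,0],[0,0,0],[0,0,0],[0,0,0]], "spin": [0,0,0,0,0,0,0,0,0,0], "hand": [5.5,5.5,5.5,5.5,2.6,2.6,2.6,2.6,2.6,2.6], "force": 50}}

```text
time_s: 3.22
position: [470.1, 290.3, 216.8]
tool_rot: [1.0, 0.008, 0.001, -0.0]
wrist_force: [0.0, -0.3, 5.9]
gripper_width: 29.7
```

Run:
```python
from h import *
o=get_obs();print(o['position'],o['tool_rot'],o['wrist_force'],o['torque'],o['gripper_width'])
for n in('wrist','side'): snap(n,n+'3')
c=load('side3');im=cv2.cvtColor(c['color'],cv2.COLOR_RGB2BGR)[60:200,130:300];cv2.imwrite('pics/s3z.png',cv2.resize(im,None,fx=4,fy=4,interpolation=cv2.INTER_CUBIC))
```

```text
[470.07737697 290.28764965 216.77141938] [ 9.99967608e-01  7.99342621e-03  8.63159386e-04 -3.78747673e-04] [ 0.04514759 -0.28430463  5.92552606] [-0.01151691  0.10029712 -0.04076797] 29.65033105317681
```

View pics/wrist3.png

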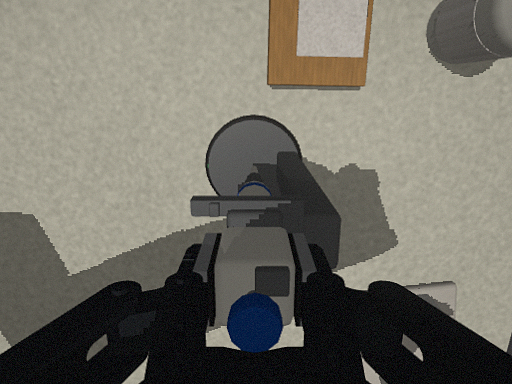

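View pics/s3z.png

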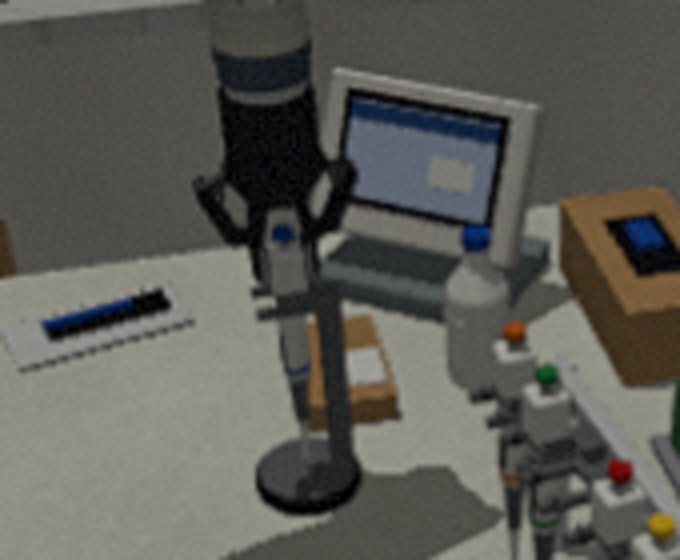

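Call:
{"op": "carry_out", "data": {"xyz": [[0,0,0.2],[0,0,0.4],[0,0,0.3],[0,0,0],[-1.0,-0.01,0],[-1.5,-0.02,0],[-1.5,-0.02,0],[-1.5,-0.02,0],[-0.5,0,0],[0,0,1.5],[0,0,1.5],[0,0,0]], "spin": [0,0,0,0,0,0,0,0,0,0,0,0], "hand": [2.6,2.6,2.6,2.6,2.6,2.6,2.6,2.6,2.6,2.6,2.6,2.6], "force": 70}}

```text
time_s: 4.32
position: [410.2, 289.8, 257.1]
tool_rot: [1.0, 0.008, 0.002, -0.001]
wrist_force: [-0.4, -0.1, -0.9]
gripper_width: 29.3
```

Run:
```python
from h import *
o=get_obs();print(o['position'],o['tool_rot'],o['wrist_force'],o['torque'],o['gripper_width'])
for n in('wrist','side'): snap(n,n+'4')
c=load('side4');im=cv2.cvtColor(c['color'],cv2.COLOR_RGB2BGR)[60:200,130:300];cv2.imwrite('pics/s4z.png',cv2.resize(im,None,fx=4,fy=4,interpolation=cv2.INTER_CUBIC))
```

```text
[410.23928873 289.83191515 257.1227659 ] [ 9.99965090e-01  8.13075621e-03  1.74572123e-03 -8.13914042e-04] [-0.43341555 -0.09028529 -0.87314088] [ 0.02275567 -0.00783106  0.02061719] 29.337388968049357
```

View pics/wrist4.png

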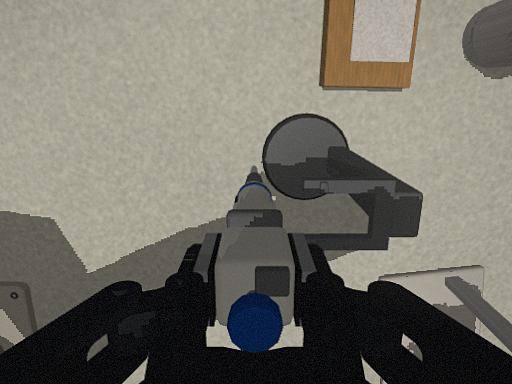

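View pics/s4z.png

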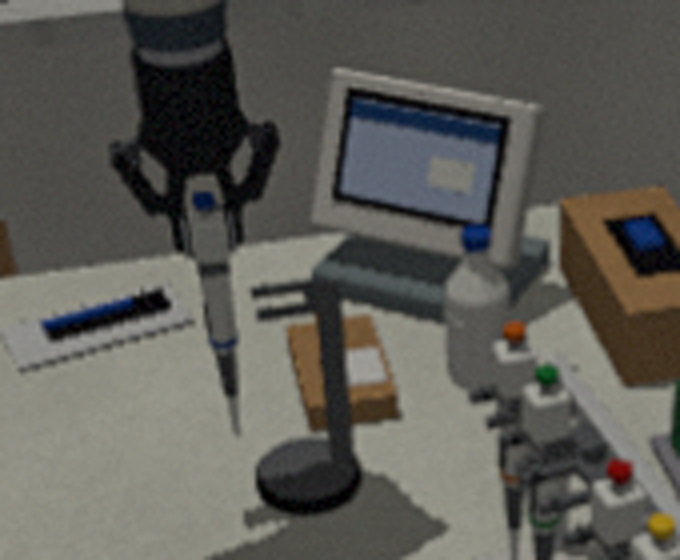

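Call:
{"op": "carry_out", "data": {"xyz": [[0.4,-1.2,0],[0.8,-2.4,0],[1.1,-3.4,0],[1.2,-3.6,0],[1.2,-3.6,0],[1.2,-3.6,0],[1.2,-3.6,0],[1.2,-3.6,0],[1.2,-3.6,0],[1.2,-3.6,0],[1.2,-3.0,0],[1.1,-2.2,0]], "spin": [0.01,0.01,0.011,0.011,0.011,0.012,0.01,0.01,0.01,0.01,0.01,0.01], "hand": [2.6,2.6,2.6,2.6,2.6,2.6,2.6,2.6,2.6,2.6,2.6,2.6]}}

```text
time_s: 5.42
position: [539.8, -87.5, 253.2]
tool_rot: [0.998, 0.07, -0.001, -0.0]
wrist_force: [0.7, 1.1, -1.2]
gripper_width: 29.2
```

Call:
{"op": "carry_out", "data": {"xyz": [[0,0,0],[0,0,0],[0,0,0]], "spin": [0,0,0], "hand": [2.6,2.6,2.6]}}

```text
time_s: 5.67
position: [539.2, -84.3, 253.7]
tool_rot: [0.998, 0.07, -0.001, -0.0]
wrist_force: [0.5, 0.9, -1.3]
gripper_width: 29.0
```

Run:
```python
from h import *
o=get_obs();print(o['position'],o['tool_rot'],o['wrist_force'],o['torque'],o['gripper_width'])
for n in('wrist','side','scene'): snap(n,n+'5')
c=load('side5');im=cv2.cvtColor(c['color'],cv2.COLOR_RGB2BGR)[100:260,200:340];cv2.imwrite('pics/s5z.png',cv2.resize(im,None,fx=3.7,fy=3.7,interpolation=cv2.INTER_CUBIC))
```

```text
[539.21183458 -84.27116347 253.72485812] [ 9.97533887e-01  7.01802693e-02 -8.11117790e-04 -4.65140739e-04] [ 0.45621145  0.94883869 -1.33275333] [0.02592361 0.00502218 0.01144852] 28.98136539259737
```

View pics/wrist5.png

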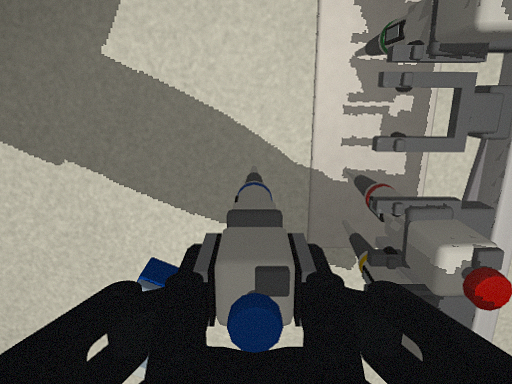

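View pics/s5z.png

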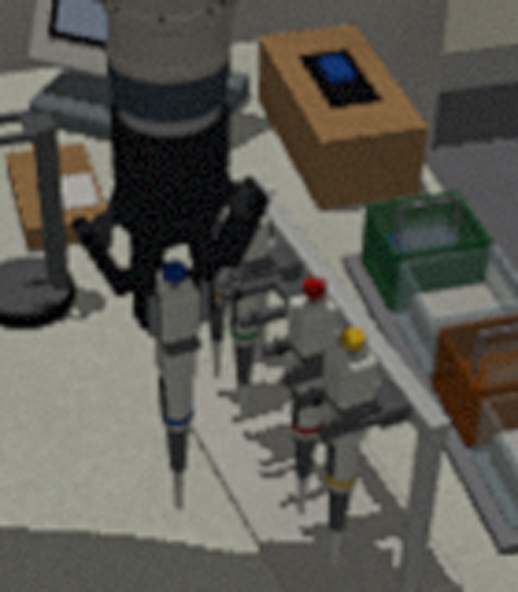

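Run:
```python
from h import *
c=load('wrist5');im=cv2.cvtColor(c['color'],cv2.COLOR_RGB2BGR)[55:165,360:512]
cv2.imwrite('pics/w5z.png',cv2.resize(im,None,fx=5,fy=5,interpolation=cv2.INTER_CUBIC))
im=cv2.cvtColor(c['color'],cv2.COLOR_RGB2BGR)[180:330,340:512]
cv2.imwrite('pics/w5y.png',cv2.resize(im,None,fx=4,fy=4,interpolation=cv2.INTER_CUBIC))
P=cloud(c)
for p in [(383,78),(378,143),(440,80),(440,145),(473,110),(400,75),(399,139)]: print(p,P[p[1],p[0]].round(1))
```

```text
(383, 78) [595.8   3.5 205.2]
(378, 143) [601.4 -30.8 204.9]
(440, 80) [626.    6.9 205.7]
(440, 145) [636.2 -26.9 205.2]
(473, 110) [648.3  -5.7 206. ]
(400, 75) [603.7   6.1 207.1]
(399, 139) [610.3 -26.6 210.2]
```

View pics/w5z.png

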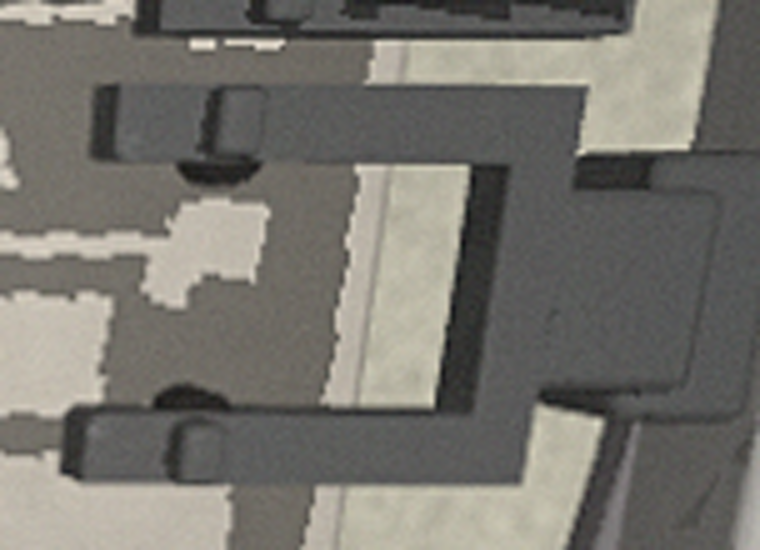

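View pics/w5y.png

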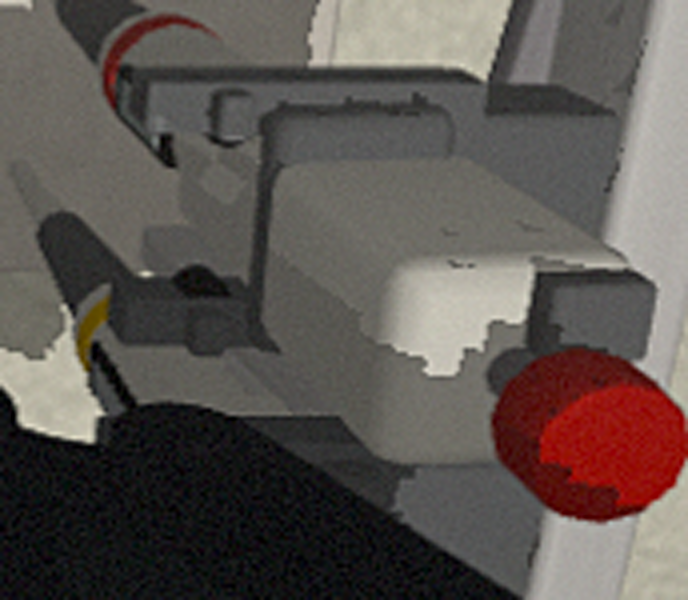

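Run:
```python
from h import *
c=load('wrist5');o=c['obs'];print(2*np.arctan2(o['tool_rot'][1],o['tool_rot'][0]))
def w(p,z=205): return onplane(c,[(360+p[0]/5-.4,55+p[1]/5-.4)],z)[0]
def dr(a,b): d=w(b)-w(a);return np.arctan2(d[1],d[0])
ui=[(118,160),(500,164)];li=[(85,410),(465,412)];uo=[(118,88),(580,88)];lo=[(80,482),(515,485)]
for n,l in dict(ui=ui,li=li,uo=uo,lo=lo).items(): print(n,[w(p).round(1) for p in l],dr(*l))
yaw=np.mean([dr(*l) for l in(ui,li,uo,lo)]);X=np.array([np.cos(yaw),np.sin(yaw)]);Y=np.array([-X[1],X[0]])
for n,l in dict(ui=ui,li=li,uo=uo,lo=lo).items(): print(n,[(w(p)[:2]@X).round(1) for p in l],[(w(p)[:2]@Y).round(1) for p in l])
print('yaw',yaw,X,Y,'back inner edge x', [(w(p)[:2]@X) for p in[(508,165),(472,412)]],'back dir',dr((472,412),(508,165))-np.pi/2)
# button in hand
hsv=cv2.cvtColor(c['color'],cv2.COLOR_RGB2HSV);m=cv2.inRange(hsv,(100,120,30),(125,255,255));k=0*m;k[280:370,215:300]=m[280:370,215:300]
cn=max(cv2.findContours(k,0,2)[0],key=cv2.contourArea);e=cv2.fitEllipse(cn);print(e)
zt=o['position'][2]-11.8+64
b=onplane(c,[e[0]],zt)[0];print('btn',b,'rel tcp',(b[:2]-o['position'][:2])@X,(b[:2]-o['position'][:2])@Y)
P=cloud(c);print(P[int(e[0][1]),int(e[0][0])],P[310,255])
# wing front edge/ height of wing top in hand
for p in [(255,213),(235,213),(278,213),(255,221)]: print(p,P[p[1],p[0]].round(1))
# red button
k=cv2.inRange(hsv,(0,120,50),(8,255,255))|cv2.inRange(hsv,(172,120,50),(180,255,255));k[:250]=0;k[:,:455]=0
cn=max(cv2.findContours(k,0,2)[0],key=cv2.contourArea);print('red',cv2.boundingRect(cn),P[290,495])
```

```text
0.14047607515161187
ui [array([597. ,  -0.8, 205. ]), array([638. ,   4.8, 205. ])] 0.13440053920000425
li [array([599.8, -27.4, 205. ]), array([642.1, -21.5, 205. ])] 0.13742537221768428
uo [array([595.3,   6.4, 205. ]), array([644.2,  13.6, 205. ])] 0.14507689756730088
lo [array([601.1, -35.4, 205. ]), array([650.2, -28.7, 205. ])] 0.13529205275888892
ui [np.float64(591.2), np.float64(632.6)] [np.float64(-82.9), np.float64(-83.0)]
li [np.float64(590.3), np.float64(633.0)] [np.float64(-109.7), np.float64(-109.7)]
uo [np.float64(590.5), np.float64(640.0)] [np.float64(-75.6), np.float64(-75.2)]
lo [np.float64(590.5), np.float64(640.0)] [np.float64(-117.8), np.float64(-117.9)]
yaw 0.13804871543596958 [0.9904864  0.13761066] [-0.13761066  0.9904864 ] back inner edge x [np.float64(633.5104454222628), np.float64(633.8141721489675)] back dir 0.14948804902125534
((254.43836975097656, 322.632568359375), (54.401309967041016, 59.29380798339844), 179.7764434814453)
btn [538.62690443 -81.55925201 305.92485812] rel tcp -0.20617743965013105 2.766604040381605
[538.42314683 -81.08603784 306.27924351] [538.0411126  -76.211308   307.10556541]
(255, 213) [536.7 -66.  249.1]
(235, 213) [527.6 -67.4 248.9]
(278, 213) [547.1 -64.5 249. ]
(255, 221) [537.1 -69.3 250.6]
red (463, 267, 49, 43) [641.62107382 -78.9782891  269.17879187]
```

Run:
```python
from h import *
c=load('wrist5');o=c['obs'];X=np.array([0.9905,.1376]);Y=np.array([-.1376,.9905]);t=o['position']
for v in(0,1.4,2.8):
  for dz in(-184,-100,52):
    p=np.r_[t[:2]+Y*v-.2*X,t[2]+dz];print(v,dz,proj(c,[p]).round(1))
im=cv2.cvtColor(c['color'],cv2.COLOR_RGB2BGR)[150:260,200:310]
cv2.imwrite('pics/w5t.png',cv2.resize(im,None,fx=5,fy=5,interpolation=cv2.INTER_CUBIC))
# same with earlier images at post (wrist3: hanging)
for n in('wrist2','wrist3','wrist4'):
    c=load(n);hsv=cv2.cvtColor(c['color'],cv2.COLOR_RGB2HSV);m=cv2.inRange(hsv,(100,120,30),(125,255,255));k=0*m;k[240:370,215:300]=m[240:370,215:300]
    cn=max(cv2.findContours(k,0,2)[0],key=cv2.contourArea);e=cv2.fitEllipse(cn);t=c['obs']['position']
    z=269 if n!='wrist4' else t[2]-11.8+64
    b=onplane(c,[e[0]],z)[0];print(n,e,t,b)
```

```text
0 -184 [[254.5 168.6]]
0 -100 [[254.5 192.9]]
0 52 [[254.4 329.7]]
1.4 -184 [[254.5 167.2]]
1.4 -100 [[254.5 191.1]]
1.4 52 [[254.4 326. ]]
2.8 -184 [[254.5 165.8]]
2.8 -100 [[254.5 189.2]]
2.8 52 [[254.5 322.1]]
wrist2 ((258.6074523925781, 275.12738037109375), (42.000431060791016, 44.51272201538086), 2.391616106033325) [467.59518807 291.40793487 248.8460905 ] [468.81999639 292.31495693 269.        ]
wrist3 ((254.4100799560547, 322.7113952636719), (54.44725799560547, 59.254730224609375), 0.4079166650772095) [470.07737697 290.28764965 216.77141938] [469.4358403  293.00065158 269.        ]
wrist4 ((254.38381958007812, 322.6330261230469), (54.39042663574219, 59.443321228027344), 0.1961735039949417) [410.23928873 289.83191515 257.1227659 ] [409.49808084 292.50517656 309.3227659 ]
```

View pics/w5t.png

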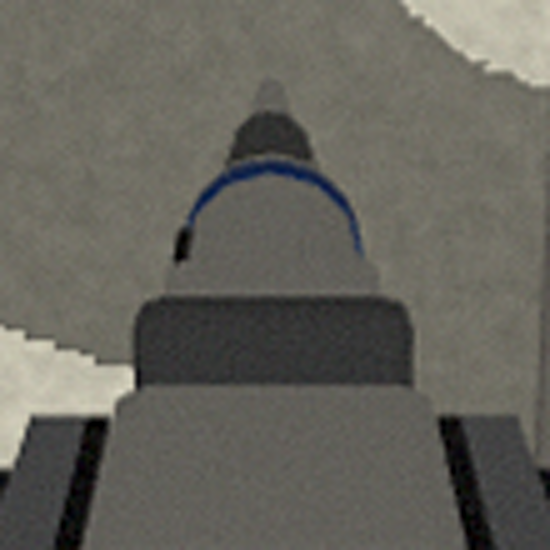

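Run:
```python
from h import *
for n,(x0,y0,x1,y1) in {'wrist4':(280,140,440,270),'wrist2':(195,130,345,260)}.items():
    c=load(n);im=cv2.cvtColor(c['color'],cv2.COLOR_RGB2BGR)[y0:y1,x0:x1]
    im=cv2.convertScaleAbs(im,alpha=1.8)
    cv2.imwrite(f'pics/{n}z.png',cv2.resize(im,None,fx=4.5,fy=4.5,interpolation=cv2.INTER_CUBIC))
```

View pics/wrist4z.png

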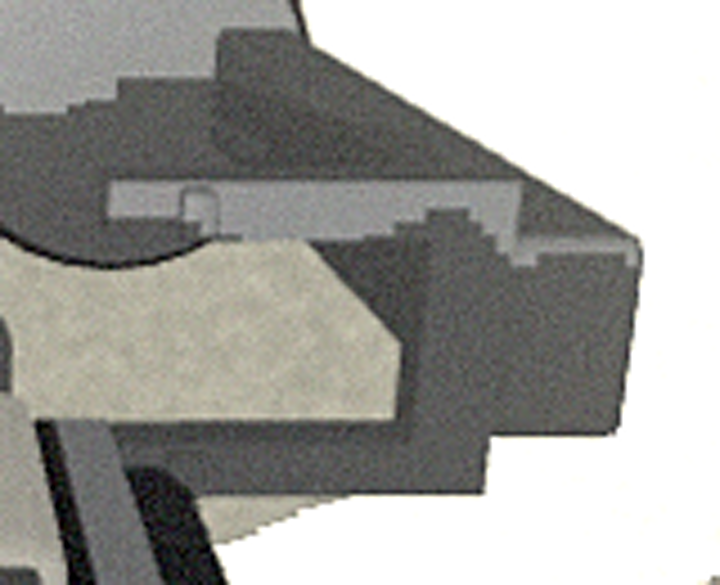

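View pics/wrist2z.png

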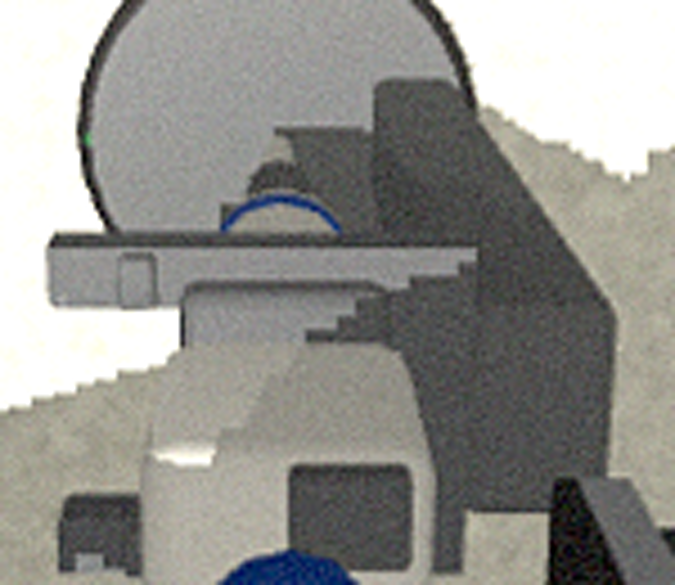

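Run:
```python
from h import *
c=load('wrist4')
def w(p,z=205): return onplane(c,[(280+p[0]/4.5-.4,140+p[1]/4.5-.4)],z)[0].round(1)
for p in [(300,181),(300,241),(300,437),(300,493),(490,470),(110,200)]: print(p,w(p))
c=load('wrist2')
def w(p,z=205): return onplane(c,[(195+p[0]/4.5-.4,130+p[1]/4.5-.4)],z)[0].round(1)
for p in [(100,247),(100,306)]: print('w2',p,w(p))
```

```text
(300, 181) [463.7 312.7 205. ]
(300, 241) [464.4 304.5 205. ]
(300, 437) [467.  276.6 205. ]
(300, 493) [467.7 268.2 205. ]
(490, 470) [493.8 272.  205. ]
(110, 200) [439.  309.8 205. ]
w2 (100, 247) [445.6 312.4 205. ]
w2 (100, 306) [445.5 304.6 205. ]
```

Run:
```python
from h import *
X=np.array([0.9905,.1376]);Y=np.array([-.1376,.9905])
c=load('wrist5');t=c['obs']['position']
def w(p,z): return (onplane(c,[(200+p[0]/5-.4,150+p[1]/5-.4)],z)[0][:2]-t[:2])@Y
print('wing edge bottom',w((270,297),241.9),'as top',w((270,297),249.9),'head/wing boundary row385: head bottom edge z250.9 (exp 14)',w((270,385),250.9))
print('handle blue ring etc: tip',[w((268,y),69.7) for y in(70,75,80,85)])
P=cloud(c)
for r in range(205,245,2): print(r,((P[r,254,:2]-t[:2])@Y).round(1),P[r,254,2].round(1),end='; ')
print()
for r in range(160,205,3): print(r,((P[r,254,:2]-t[:2])@Y).round(1),P[r,254,2].round(1),end='; ')
```

```text
wing edge bottom 17.90275112053568 as top 20.66837270404599 head/wing boundary row385: head bottom edge z250.9 (exp 14) 12.526359960434037
handle blue ring etc: tip [np.float64(4.940861398052957), np.float64(3.9519324455404146), np.float64(2.961412719006314), np.float64(1.969297699484834)]
205 12.3 219.1; 207 11.9 221.3; 209 19.2 245.6; 211 19.1 248.1; 213 18.4 248.8; 215 17.8 249.9; 217 16.8 249.9; 219 15.9 250.0; 221 14.9 250.1; 223 14.0 250.2; 225 13.1 250.4; 227 13.8 254.5; 229 13.7 256.5; 231 14.1 259.9; 233 13.9 261.5; 235 nan nan; 237 14.2 266.4; 239 14.1 268.3; 241 13.8 269.5; 243 14.3 272.5; 
160 -4.9 -0.0; 163 -8.6 -0.6; 166 3.8 75.6; 169 4.5 91.9; 172 7.3 116.5; 175 8.0 130.2; 178 8.8 143.3; 181 12.2 166.0; 184 12.1 173.7; 187 12.6 183.0; 190 12.2 188.9; 193 12.2 195.3; 196 12.2 201.6; 199 12.4 208.4; 202 12.2 213.5;
```

Call:
{"op": "carry_out", "data": {"xyz": [[-0.1,1.0,0],[-0.3,2.0,0],[-0.3,2.0,0],[-0.14,1.06,0],[1.0,0.14,0],[1.5,0.21,0],[1.5,0.21,0],[0.75,0.1,-0.5],[0,0,-1.0],[0,0,-0.9],[0,0,-0.5],[0,0,0]], "spin": [0,0,0,0,0,0,0,0,0,0,0,0], "hand": [2.6,2.6,2.6,2.6,2.6,2.6,2.6,2.6,2.6,2.6,2.6,2.6]}}

```text
time_s: 6.82
position: [577.5, -17.4, 224.0]
tool_rot: [0.998, 0.07, -0.001, -0.0]
wrist_force: [-0.5, -0.2, -0.6]
gripper_width: 29.1
```

Call:
{"op": "carry_out", "data": {"xyz": [[0,0,0],[0,0,0],[0,0,0]], "spin": [0,0,0], "hand": [2.6,2.6,2.6]}}

```text
time_s: 7.07
position: [578.8, -17.5, 226.4]
tool_rot: [0.998, 0.07, 0.0, 0.0]
wrist_force: [1.0, 0.4, -1.4]
gripper_width: 29.4
```

```bash
cat >> h.py <<'E'
X=np.array([0.9905,.1376]);Y=np.array([-.1376,.9905])
def st():
    o=get_obs();p=o['position'];f=o['wrist_force'];print('u %.1f v %.1f z %.1f (seat 620.5, -96.45) F u %.1f v %.1f z %.1f'%(p[:2]@X,p[:2]@Y,p[2],f[:2]@X,f[:2]@Y,f[2]),'T',o['torque'].round(2),'yaw %.4f'%(2*np.arctan2(o['tool_rot'][1],o['tool_rot'][0])),o['tool_rot'].round(4),'w %.1f'%o['gripper_width'],o['time_s'])
E
python3 - <<'E'
from h import *
st()
for n in('wrist','side'): snap(n,n+'6')
c=load('side6');im=cv2.cvtColor(c['color'],cv2.COLOR_RGB2BGR)[100:260,200:340];cv2.imwrite('pics/s6z.png',cv2.resize(im,None,fx=3.7,fy=3.7,interpolation=cv2.INTER_CUBIC))
E
```

```text
u 570.9 v -97.0 z 226.4 (seat 620.5, -96.45) F u 1.0 v 0.3 z -1.4 T [-0.07 -0.   -0.01] yaw 0.1408 [9.975e-01 7.030e-02 5.000e-04 1.000e-04] w 29.4 7.0667
```

View pics/wrist6.png

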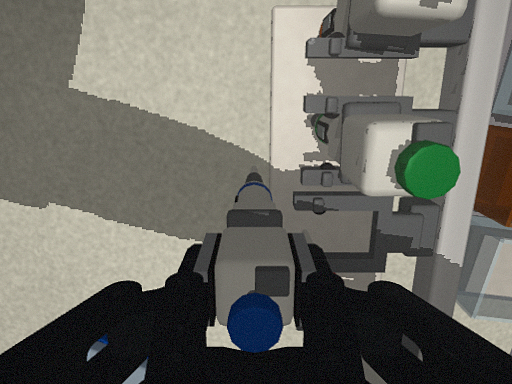

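View pics/s6z.png

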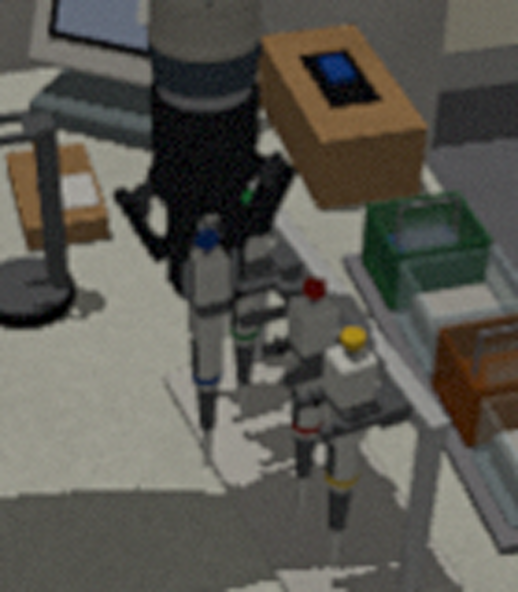

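Run:
```python
from h import *
c=load('wrist6');im=cv2.cvtColor(c['color'],cv2.COLOR_RGB2BGR)[160:290,270:420]
im=cv2.convertScaleAbs(im,alpha=1.6)
cv2.imwrite('pics/w6z.png',cv2.resize(im,None,fx=4.5,fy=4.5,interpolation=cv2.INTER_CUBIC))
```

```text
(no output)
```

View pics/w6z.png

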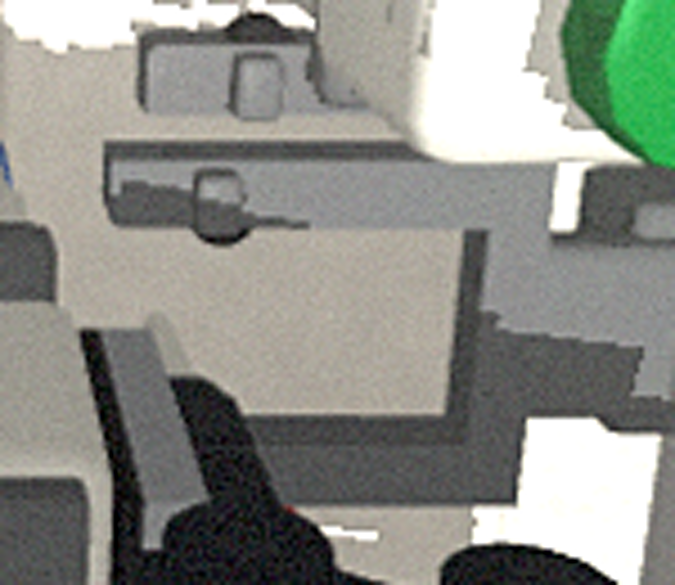

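Run:
```python
from h import *
c=load('wrist6');t=c['obs']['position'];print(t[:2]@X,t[:2]@Y)
def w(p,z=205): 
    q=onplane(c,[(270+p[0]/4.5-.4,160+p[1]/4.5-.4)],z)[0][:2];return (q@X).round(1),(q@Y).round(1)
for p in [(120,158),(540,158),(120,228),(450,229),(300,442),(460,442),(300,502),(510,502),(115,200),(487,260)]: print(p,w(p))
P=cloud(c)
print('held: ',[((P[r,254,:2]-t[:2])@Y).round(1) for r in (190,199,209,211,233,239)])
```

```text
570.8559515064916 -97.01881336484352
(120, 158) (np.float64(591.6), np.float64(-74.8))
(540, 158) (np.float64(638.5), np.float64(-74.7))
(120, 228) (np.float64(591.9), np.float64(-83.1))
(450, 229) (np.float64(629.2), np.float64(-83.1))
(300, 442) (np.float64(614.1), np.float64(-109.7))
(460, 442) (np.float64(633.0), np.float64(-109.7))
(300, 502) (np.float64(614.6), np.float64(-117.6))
(510, 502) (np.float64(639.7), np.float64(-117.6))
(115, 200) (np.float64(591.2), np.float64(-79.8))
(487, 260) (np.float64(633.8), np.float64(-86.8))
held:  [np.float64(12.1), np.float64(11.9), np.float64(19.5), np.float64(18.9), np.float64(14.0), np.float64(13.5)]
```

Call:
{"op": "carry_out", "data": {"xyz": [[-0.01,0.06,0],[0.3,0.04,0],[0.3,0.04,0],[0.3,0.04,0],[0.3,0.04,0],[0.3,0.04,0],[0.2,0.03,0],[0,0,0],[0,0,0]], "spin": [0,0,0,0,0,0,0,0,0], "hand": [2.6,2.6,2.6,2.6,2.6,2.6,2.6,2.6,2.6]}}

```text
time_s: 7.92
position: [595.8, -14.5, 225.6]
tool_rot: [0.998, 0.07, -0.0, -0.0]
wrist_force: [0.5, -0.2, -0.8]
gripper_width: 29.1
```

Run:
```python
from h import *
st()
c=snap('wrist','wrist7');t=c['obs']['position'];P=cloud(c)
print('held: ',[((P[r,254,:2]-t[:2])@Y).round(1) for r in (190,199,209,211,233,239)])
```

```text
u 588.1 v -96.3 z 225.6 (seat 620.5, -96.45) F u 0.5 v -0.3 z -0.8 T [ 0.03 -0.04 -0.03] yaw 0.1411 [ 9.975e-01  7.050e-02 -2.000e-04 -0.000e+00] w 29.1 7.9167
held:  [np.float64(12.2), np.float64(12.2), np.float64(19.0), np.float64(19.2), np.float64(14.7), np.float64(13.7)]
```

View pics/wrist7.png

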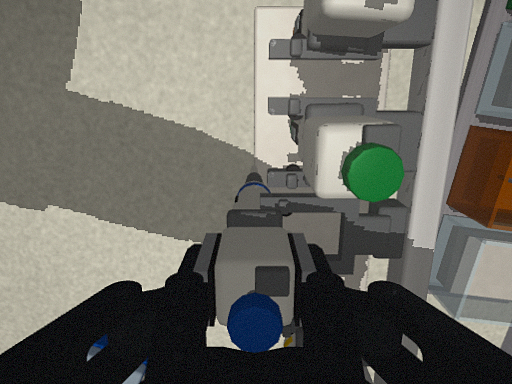

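Call:
{"op": "carry_out", "data": {"xyz": [[0.2,0.03,0],[0.2,0.03,0],[0.2,0.03,0],[0.2,0.03,0],[0,0,0]], "spin": [0,0,0,0,0], "hand": [2.6,2.6,2.6,2.6,2.6]}}

```text
time_s: 8.38
position: [603.5, -13.4, 225.5]
tool_rot: [0.998, 0.07, -0.001, 0.0]
wrist_force: [-2.7, -1.4, -1.9]
gripper_width: 29.3
```

```bash
python3 -c "
from h import *
st()"
```

```text
u 595.9 v -96.3 z 225.5 (seat 620.5, -96.45) F u -2.9 v -1.0 z -1.9 T [-0.17  0.65  0.01] yaw 0.1408 [ 9.975e-01  7.040e-02 -6.000e-04  0.000e+00] w 29.3 8.3833
```

Call:
{"op": "carry_out", "data": {"xyz": [[0.2,0.03,0],[0.2,0.03,0],[0.2,0.03,0],[0.2,0.03,0],[0.2,0.03,0],[0.2,0.03,0],[0,0,0]], "spin": [0,0,0,0,0,0,0], "hand": [2.6,2.6,2.6,2.6,2.6,2.6,2.6]}}

```text
time_s: 8.97
position: [616.5, -11.4, 225.8]
tool_rot: [0.998, 0.07, 0.001, -0.0]
wrist_force: [-0.3, -0.1, -1.6]
gripper_width: 29.0
```

Run:
```python
from h import *
st()
c=snap('wrist','wrist8');t=c['obs']['position'];P=cloud(c)
print('held: ',[((P[r,254,:2]-t[:2])@Y).round(1) for r in (190,199,209,211,233,239)])
```

```text
u 609.0 v -96.2 z 225.8 (seat 620.5, -96.45) F u -0.3 v -0.0 z -1.6 T [-0.09  0.12  0.01] yaw 0.1411 [ 9.975e-01  7.050e-02  5.000e-04 -0.000e+00] w 29.0 8.9667
held:  [np.float64(12.3), np.float64(20.1), np.float64(18.9), np.float64(19.1), np.float64(13.8), np.float64(13.9)]
```

View pics/wrist8.png

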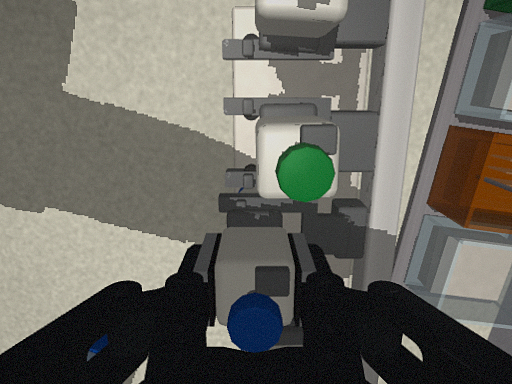

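Call:
{"op": "carry_out", "data": {"xyz": [[0.2,0.03,0],[0.2,0.03,0],[0.2,0.03,0],[0.2,0.03,0],[0.1,0.01,0],[0,0,0]], "spin": [0,0,0,0,0,0], "hand": [2.6,2.6,2.6,2.6,2.6,2.6]}}

```text
time_s: 9.52
position: [625.4, -10.0, 225.8]
tool_rot: [0.998, 0.07, 0.001, -0.0]
wrist_force: [0.5, 0.2, -0.9]
gripper_width: 29.2
```

```bash
python3 -c "
from h import *
st()"
```

```text
u 618.1 v -96.0 z 225.8 (seat 620.5, -96.45) F u 0.5 v 0.2 z -0.9 T [-0.03 -0.04 -0.  ] yaw 0.1411 [ 9.975e-01  7.050e-02  6.000e-04 -1.000e-04] w 29.2 9.5167
```

Call:
{"op": "carry_out", "data": {"xyz": [[0.1,0.01,0],[0.1,0.01,0],[0,0,0]], "spin": [0,0,0], "hand": [2.6,2.6,2.6]}}

```text
time_s: 9.77
position: [627.0, -9.9, 225.8]
tool_rot: [0.998, 0.07, 0.0, -0.0]
wrist_force: [0.2, -1.6, -0.4]
gripper_width: 29.4
```

Call:
{"op": "carry_out", "data": {"xyz": [[0.07,0.01,0],[0,0,0]], "spin": [0,0], "hand": [2.6,2.6]}}

```text
time_s: 9.93
position: [627.5, -9.9, 225.7]
tool_rot: [0.998, 0.07, 0.0, -0.0]
wrist_force: [-0.3, -0.3, -1.0]
gripper_width: 29.2
```

```bash
python3 -c "
from h import *
st()"
```

```text
u 620.1 v -96.1 z 225.7 (seat 620.5, -96.45) F u -0.3 v -0.3 z -1.0 T [-0.06  0.04  0.03] yaw 0.1411 [ 0.9975  0.0705  0.     -0.    ] w 29.2 9.9333
```

Call:
{"op": "carry_out", "data": {"xyz": [[0.07,0.01,0],[0,0,0]], "spin": [0,0], "hand": [2.6,2.6]}}

```text
time_s: 10.1
position: [628.1, -9.8, 225.7]
tool_rot: [0.998, 0.07, -0.0, -0.0]
wrist_force: [-0.9, 0.4, -0.3]
gripper_width: 29.2
```

Call:
{"op": "carry_out", "data": {"xyz": [[0.07,0.01,0],[0,0,0]], "spin": [0,0], "hand": [2.6,2.6]}}

```text
time_s: 10.27
position: [628.9, -9.7, 225.7]
tool_rot: [0.998, 0.07, 0.0, 0.0]
wrist_force: [-0.7, -1.2, -1.1]
gripper_width: 29.1
```

```bash
python3 -c "
from h import *
st()"
```

```text
u 621.6 v -96.2 z 225.7 (seat 620.5, -96.45) F u -0.9 v -1.1 z -1.1 T [0.01 0.02 0.01] yaw 0.1410 [0.9975 0.0704 0.     0.    ] w 29.1 10.2667
```

Call:
{"op": "carry_out", "data": {"xyz": [[0.07,0.01,0],[0,0,0]], "spin": [0,0], "hand": [2.6,2.6]}}

```text
time_s: 10.43
position: [629.3, -9.6, 225.7]
tool_rot: [0.998, 0.07, -0.0, 0.0]
wrist_force: [-2.1, -0.3, -0.4]
gripper_width: 29.1
```

Run:
```python
from h import *
st()
for n in('wrist','side','scene'): snap(n,n+'9')
for n,(x0,y0,x1,y1) in dict(side9=(200,100,340,260),scene9=(215,110,330,270)).items():
    c=load(n);im=cv2.cvtColor(c['color'],cv2.COLOR_RGB2BGR)[y0:y1,x0:x1];cv2.imwrite(f'pics/{n}z.png',cv2.resize(im,None,fx=3.7,fy=3.7,interpolation=cv2.INTER_CUBIC))
```

```text
u 622.0 v -96.1 z 225.7 (seat 620.5, -96.45) F u -2.1 v -0.0 z -0.4 T [-0.03  0.36  0.  ] yaw 0.1410 [ 9.975e-01  7.040e-02 -3.000e-04  0.000e+00] w 29.1 10.4333
```

View pics/wrist9.png

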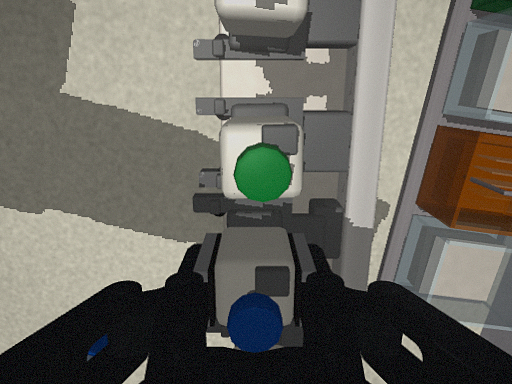

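View pics/side9z.png

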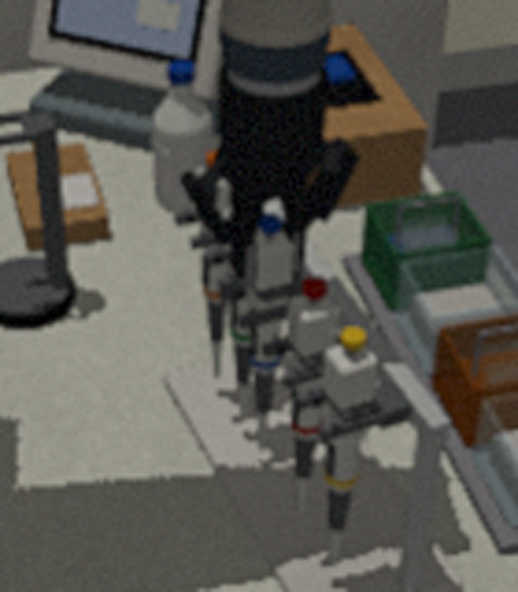

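Call:
{"op": "carry_out", "data": {"xyz": [[0.07,0.01,0],[0,0,0]], "spin": [0,0], "hand": [2.6,2.6]}}

```text
time_s: 10.75
position: [629.4, -9.6, 225.7]
tool_rot: [0.998, 0.07, -0.001, 0.0]
wrist_force: [-5.4, -0.8, 1.3]
gripper_width: 29.1
```

```bash
python3 -c "
from h import *
st()"
```

```text
u 622.1 v -96.1 z 225.7 (seat 620.5, -96.45) F u -5.4 v -0.1 z 1.3 T [-0.21  1.25 -0.06] yaw 0.1408 [ 9.975e-01  7.040e-02 -8.000e-04  1.000e-04] w 29.1 10.75
```

Call:
{"op": "carry_out", "data": {"xyz": [[-0.15,-0.02,0],[0,0,-0.2],[0,0,-0.2],[0,0,-0.2],[0,0,0],[0,0,0]], "spin": [0,0,0,0,0,0], "hand": [2.6,2.6,2.6,2.6,2.6,2.6]}}

```text
time_s: 11.25
position: [628.7, -9.7, 219.5]
tool_rot: [0.998, 0.07, -0.0, -0.0]
wrist_force: [-1.1, -0.5, -0.5]
gripper_width: 29.3
```

```bash
python3 -c "
from h import *
st()"
```

```text
u 621.4 v -96.1 z 219.5 (seat 620.5, -96.45) F u -1.2 v -0.3 z -0.5 T [-0.04  0.05  0.01] yaw 0.1410 [ 9.975e-01  7.040e-02 -1.000e-04 -1.000e-04] w 29.3 11.25
```

Call:
{"op": "carry_out", "data": {"xyz": [[0,0,-0.1],[0,0,-0.1],[0,0,0]], "spin": [0,0,0], "hand": [2.6,2.6,2.6]}}

```text
time_s: 11.5
position: [628.7, -9.7, 217.5]
tool_rot: [0.998, 0.07, -0.0, -0.0]
wrist_force: [0.1, -0.4, -1.4]
gripper_width: 28.9
```

Call:
{"op": "carry_out", "data": {"xyz": [[0,0,-0.07],[0,0,0]], "spin": [0,0], "hand": [2.6,2.6]}}

```text
time_s: 11.67
position: [628.7, -9.7, 216.9]
tool_rot: [0.998, 0.07, -0.0, -0.0]
wrist_force: [-0.1, 0.5, -0.9]
gripper_width: 29.4
```

Call:
{"op": "carry_out", "data": {"xyz": [[0,0,-0.07],[0,0,0]], "spin": [0,0], "hand": [2.6,2.6]}}

```text
time_s: 11.83
position: [628.7, -9.7, 216.8]
tool_rot: [0.998, 0.07, 0.0, 0.0]
wrist_force: [-0.9, -0.5, 2.7]
gripper_width: 29.4
```

```bash
python3 -c "
from h import *
st()"
```

```text
u 621.4 v -96.1 z 216.8 (seat 620.5, -96.45) F u -1.0 v -0.4 z 2.7 T [ 0.02  0.27 -0.03] yaw 0.1410 [9.975e-01 7.050e-02 3.000e-04 1.000e-04] w 29.4 11.8333
```

Call:
{"op": "carry_out", "data": {"xyz": [[0,0,-0.06],[0,0,0]], "spin": [0,0], "hand": [2.6,2.6]}}

```text
time_s: 12.0
position: [628.7, -9.7, 216.7]
tool_rot: [0.998, 0.07, 0.001, 0.0]
wrist_force: [-1.9, 0.4, 7.0]
gripper_width: 29.0
```

Run:
```python
from h import *
st()
c=snap('wrist','wrist10');P=cloud(c)
im=cv2.convertScaleAbs(cv2.cvtColor(c['color'],cv2.COLOR_RGB2BGR)[170:260,180:360],alpha=2.2);cv2.imwrite('pics/w10z.png',cv2.resize(im,None,fx=4.4,fy=4.4,interpolation=cv2.INTER_CUBIC))
for r in (205,208,211,214,217,220): print(r,[(round(P[r,q]@np.r_[X,0],1),round(P[r,q]@np.r_[Y,0],1),round(P[r,q,2],1)) for q in(240,254,270)])
```

```text
u 621.4 v -96.1 z 216.7 (seat 620.5, -96.45) F u -1.8 v 0.7 z 7.0 T [ 0.09  0.5  -0.02] yaw 0.1410 [9.975e-01 7.040e-02 6.000e-04 2.000e-04] w 29.0 12.0
205 [(np.float64(616.2), np.float64(-60.7), np.float64(251.2)), (np.float64(620.8), np.float64(-54.8), np.float64(268.9)), (np.float64(625.3), np.float64(-55.0), np.float64(268.3))]
208 [(np.float64(614.3), np.float64(-77.6), np.float64(205.5)), (np.float64(620.8), np.float64(-55.6), np.float64(269.3)), (np.float64(625.3), np.float64(-55.9), np.float64(268.4))]
211 [(np.float64(614.5), np.float64(-77.1), np.float64(210.9)), (np.float64(620.9), np.float64(-76.8), np.float64(211.8)), (np.float64(628.3), np.float64(-77.0), np.float64(211.1))]
214 [(np.float64(614.6), np.float64(-77.9), np.float64(212.8)), (np.float64(620.9), np.float64(-77.3), np.float64(214.4)), (np.float64(628.2), np.float64(-77.6), np.float64(213.5))]
217 [(np.float64(614.6), np.float64(-78.9), np.float64(214.0)), (np.float64(620.9), np.float64(-79.2), np.float64(213.2)), (np.float64(628.2), np.float64(-79.4), np.float64(212.6))]
220 [(np.float64(614.6), np.float64(-80.4), np.float64(213.9)), (np.float64(620.9), np.float64(-80.7), np.float64(213.0)), (np.float64(628.2), np.float64(-80.3), np.float64(214.0))]
```

View pics/w10z.png

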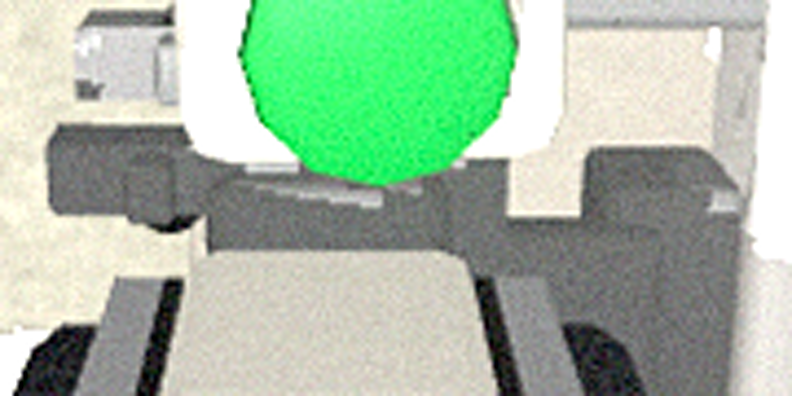

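Call:
{"op": "carry_out", "data": {"xyz": [[0,0,0.09],[0,0,0],[0,0,0],[0,0,0],[0,0,0],[0,0,0],[0,0,0]], "spin": [0,0,0,0,0,0,0], "hand": [2.6,3.2,3.6,4.2,4.8,5.0,5.0]}}

```text
time_s: 12.63
position: [628.7, -9.7, 216.5]
tool_rot: [0.998, 0.07, -0.0, -0.0]
wrist_force: [0.7, -0.6, -0.1]
gripper_width: 50.2
```

Run:
```python
from h import *
st()
c=snap('wrist','wrist11')
```

```text
u 621.4 v -96.1 z 216.5 (seat 620.5, -96.45) F u 0.6 v -0.7 z -0.1 T [0.04 0.03 0.01] yaw 0.1410 [ 9.975e-01  7.040e-02 -1.000e-04 -0.000e+00] w 50.2 12.6333
```

View pics/wrist11.png

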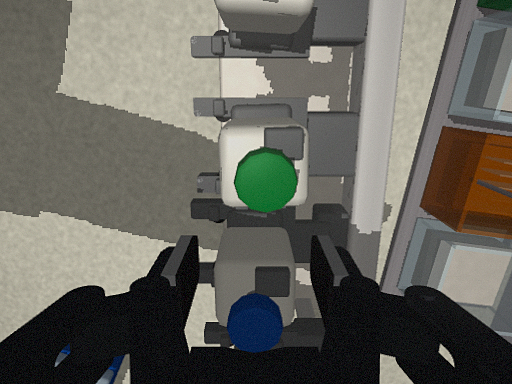

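Released: the fingers are clear on both sides and the wrist force is near zero. I'll lift straight up and check.

Call:
{"op": "carry_out", "data": {"xyz": [[0,0,0.5],[0,0,1.0],[0,0,2.0],[0,0,2.5],[0,0,2.5],[0,0,2.5],[-2.0,0.7,1.0],[-2.5,1.5,0],[-2.0,1.0,0],[0,0,0],[0,0,0],[0,0,0]], "spin": [0,0,0,0,0,0,0,0,0,0,0,0], "hand": [5.0,5.0,5.0,5.0,5.0,5.0,5.0,5.0,5.0,5.0,5.0,5.0]}}

```text
time_s: 13.68
position: [564.1, 22.1, 337.4]
tool_rot: [0.998, 0.071, 0.001, 0.0]
wrist_force: [0.8, 0.1, -0.5]
gripper_width: 49.7
```

Run:
```python
from h import *
st()
for n in('wrist','side','scene'): snap(n,n+'12')
for n,(x0,y0,x1,y1) in dict(side12=(200,100,340,260),scene12=(215,110,330,270)).items():
    c=load(n);im=cv2.cvtColor(c['color'],cv2.COLOR_RGB2BGR)[y0:y1,x0:x1];cv2.imwrite(f'pics/{n}z.png',cv2.resize(im,None,fx=3.7,fy=3.7,interpolation=cv2.INTER_CUBIC))
```

```text
u 561.8 v -55.7 z 337.4 (seat 620.5, -96.45) F u 0.8 v -0.0 z -0.5 T [-0.01  0.01  0.02] yaw 0.1411 [9.975e-01 7.050e-02 7.000e-04 2.000e-04] w 49.7 13.6833
```

View pics/wrist12.png

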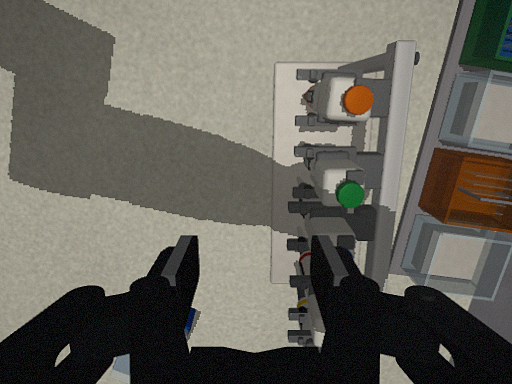

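View pics/side12z.png

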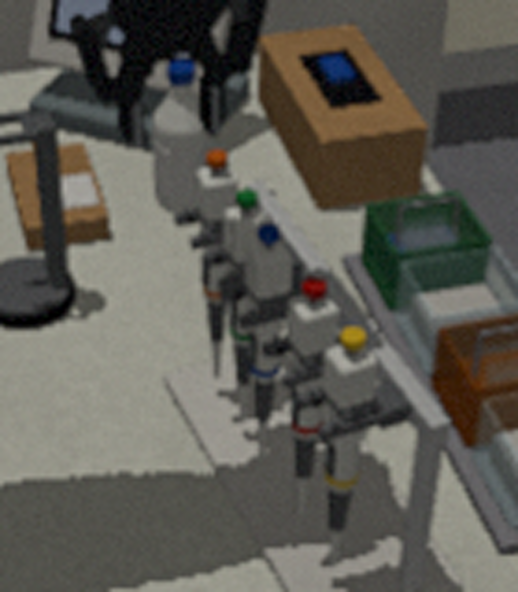

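View pics/scene12.png

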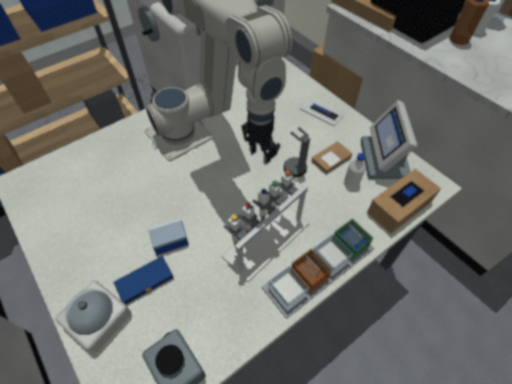

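Call:
{"op": "carry_out", "data": {"xyz": [[-0.5,-2.5,0],[0,-3.0,0],[0,-3.0,0],[0,-3.0,0],[0,0,0],[0,0,0],[0,0,0]], "spin": [0,0,0,0,0,0,0], "hand": [5.0,5.0,5.0,5.0,5.0,5.0,5.0]}}

```text
time_s: 14.42
position: [559.0, -92.9, 336.2]
tool_rot: [0.998, 0.07, -0.0, -0.0]
wrist_force: [0.7, -0.2, -0.4]
gripper_width: 50.1
```

Run:
```python
from h import *
st()
c=snap('wrist','wrist13');P=cloud(c)
hsv=cv2.cvtColor(c['color'],cv2.COLOR_RGB2HSV);m=cv2.inRange(hsv,(100,120,30),(125,255,255));m[:, :280]=0;m[:,420:]=0;m[260:]=0
n,l,s,ce=cv2.connectedComponentsWithStats(m)
for i in range(1,n):
    if s[i,4]>60:
        q=P[l==i];q=q[q[:,2]>266]
        if len(q): q=q.mean(0);print('blue',s[i],q,'u',q[:2]@X,'v',q[:2]@Y)
# neighbours before/after
for n in('scene','side'):
    for col,(a,b) in dict(yellow=(22,34),red=(0,7),orange=(8,19),green=(40,85)).items():
        r=[]
        for k in('0','12'):
            h=cv2.cvtColor(load(n+k)['color'],cv2.COLOR_RGB2HSV);m=cv2.inRange(h,(a,100,50),(b,255,255));mm=0*m
            x0,y0,x1,y1=(225,160,295,225) if n=='scene' else (250,135,302,198);mm[y0:y1,x0:x1]=m[y0:y1,x0:x1]
            nn,l,s,ce=cv2.connectedComponentsWithStats(mm)
            r.append(ce[1+np.argmax(s[1:,4])].round(1) if nn>1 else None)
        print(n,col,r)
```

```text
u 540.9 v -169.0 z 336.2 (seat 620.5, -96.45) F u 0.7 v -0.3 z -0.4 T [-0.04 -0.    0.02] yaw 0.1400 [ 9.975e-01  7.000e-02 -4.000e-04 -3.000e-04] w 50.1 14.4167
blue [374  76  32  30 744] [627.47010383  -9.80531551 269.25016753] u 620.1599264300329 v -96.05205130053528
scene yellow [array([233.8, 217.2]), array([233.6, 216.6])]
scene red [array([247.7, 205.2]), array([247.5, 205. ])]
scene orange [array([287.3, 171.7]), array([287.1, 171.7])]
scene green [array([274.7, 183. ]), array([274.7, 183. ])]
side yellow [array([294.8, 191.1]), array([295.1, 190.9])]
side red [array([284.4, 177.2]), array([284.3, 177.5])]
side orange [array([290.4, 143.7]), array([290.3, 143.7])]
side green [array([266., 153.]), array([266., 153.])]
```

View pics/wrist13.png

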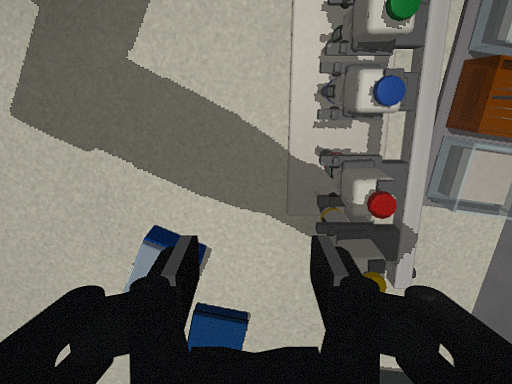

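```bash
python3 -c "
from rig import close_job
print(close_job())"
```

```text
the job is handed in; nothing more can be done
None
```

The pipette is off the charging post and hanging fully seated in the empty cradle. The job was handed in at 14.4 s with the arm clear and touching nothing.

- **Cradle position:** the wrist camera put the cradle about 13 mm to the side of nominal, towards the green pipette.
- **Going in:** the neck entered the mouth with no measurable resistance and passed the catches at about 3 N. It met the slot's back at about 5 N.
- **Letting down:** I backed off about 1 mm and lowered it until the seat pushed back with 7 N. That contact came at the same height as when it hung on the post. Then I eased off and let go.
- **Last checks:**
  - The blue button's top is at 269.3 mm, against 269 mm expected when seated. The axis is within about 0.5 mm of the measured seat.
  - The four neighbours' buttons moved less than 0.7 pixel between the first and last pictures.
  - I did not measure the loose items on the bench, but they look unmoved in the final pictures.
- **Disagreements:**
  - The first scene-camera positions for the stand were about 4 mm off the wrist camera's, so I used the wrist camera.
  - An early reading of the held button put the pipette 2.8 mm to one side. That was the button's side wall being counted; depth readings on the head, wings and handle put it within 0.2 mm.

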